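# Lock the nest's sliding fence and hold a riser block hard in its corner

## Task

Get the riser block ready for measuring in the squaring nest: first lock the nest's sliding side fence by turning the clamp knob clockwise to its stop, then pick up the riser block, set it flat on the nest plate with its long side along the end fence, and press it into the corner so that it bears on both fences at once. Finish while still holding it there with the gripper, pressed firmly against both fences; do not let go, and leave the jar, loupe, tape roll and needle card where they are.

Things in the scene. Friction and masses are not known exactly. Their poses are not given: they have to be found in the camera images.
- nest: Squaring nest fixed to the desk: aluminium plate 150 (x) x 200 (y) x 10 mm thick. Origin: centre of the underside. Its x axis points roughly away from the robot, towards the end fence; y points to the left, towards the sliding side fence and the clamp knob; z up. The plate is clear on the robot's side (-x) and on the right (-y).
- nest_corner (a point): The inner corner of the two fences, on the plate's top face (10 mm above the desk), with the side fence home. Axes as nest: the end fence's face lies in its plane x = 0, the side fence's face (when home) in its plane y = 0; the part belongs in the quadrant x < 0, y < 0. Seated, the riser's centre is at x = -24, y = -30, z = +27 mm in this frame.
- end_fence (a point): Steel bar bolted to the plate at the far (+x) end, immovable: 15 (x) x 130 (y) mm, 22 mm high above the plate. This point: on its inner face (facing -x), middle of its length, at the plate's top. It reaches from 75 mm on the -y side of the corner to 55 mm on the +y side. The rules call this bar nest_c1.
- side_fence_face (a point): Steel bar at right angles to it, on the left (+y) of the corner: 88 (x) x 16 (y) mm, 22 mm high above the plate. It rides on a slide; the rules call the bar side_fence_c0. This point: on its inner face (facing -y), middle of its length, at the plate's top.
- side_fence (a joint): Slide of the side fence, 0 = home (where it starts), growing to 0.014 m as it is pushed away in +y of the nest. Unlocked, it is pushed away by about 1 N and does not spring back; locked, it gives less than 1 mm.
- clamp_knob (a joint): Clamp knob behind the side fence, rad: 0 = free, 1.57 = its stop (locked). It grows clockwise as seen from above; starts between 0 and 0.25 and is locked from 1.25 on, when its cam lobe stands behind the side fence. About 0.1 N m turns it; it stays where it is left.
- knob_grip (a point): Middle of the knob's grip bar, on the knob's upright axis, 53 mm above the desk (axis at x = -50, y = +38.4 mm in the nest_corner frame). The black bar is 50 mm long along this point's x axis, 14 mm thick (y), 22 mm tall (42 to 64 mm above the desk); it points along the nest's x when the joint is 0 and turns with the knob. The fences' tops are 32 mm above the desk.
- riser: Stepped aluminium riser block, 48 (x) x 60 (y) x 54 (z) mm, about 0.3 kg, standing upright on the desk to the right of the nest. Lower part 48 x 60 mm, 26 mm tall; on it, centred, a neck 28 (x) x 44 (y) mm, 28 mm tall (26 to 54 mm above its underside), to be gripped across its 28 mm. Origin: centre of the underside; z up. Half a turn about z makes no difference.
- riser_center (a point): Centre of the riser block, 27 mm above its underside, axes as riser. Borne down on the plate, the plate's friction (about 0.2, as on the fences) hides a little of a sideways push, and a push high on the neck tends to tip it; a push of about 10 N towards each fence is ample.
- jar: Bystander, to be left alone: small jar with a ribbed screw cap, 49 mm wide, 40 mm tall, standing on the desk. Origin: centre of the underside.
- loupe: Bystander, to be left alone: folded loupe, 45x30x14 mm, standing on the desk. Origin: centre of the underside.
- tape: Bystander, to be left alone: roll of film tape lying flat, 74 mm wide, 19 mm tall, standing on the desk. Origin: centre of the underside.
- needle_card: Bystander, to be left alone: flat needle card, 52x78x11 mm, standing on the desk. Origin: centre of the underside.

How it is judged:
By the outcome, as a careful person would: the job done as asked, in the order asked, and still so for the second after the job is handed in, while the arm keeps its last pose, push and grip.
It also fails if it takes over 61 s, if anything falls off the work surface, if the arm or the gripper's body presses on something with over 40 N, if the wrist force passes 120 N, or if a joint passes its speed limit or range.

## Robot

A 6-joint arm with a two-finger parallel gripper is mounted at the origin on a cart in front of the work surface, level with it; the furniture and walls round the work are solid. World frame = base frame: x ahead of the robot, y to its left, z up, the work surface at z = 0. Lengths are in m, angles in rad, forces in N, time in s.
With the tool pointing down it reaches from about 0.25 to 0.775 m from the base axis. Payload 4 kg.
Tool frame: the origin (TCP) lies midway between the tips of the shut fingers; the grasp point (between the pads) lies 19 mm behind it; z points along the fingers, y is the direction in which the jaws open and shut (so a half turn about z gives the same grasp; the last joint's range is limited). The gripper opens to 94 mm and grips with 3 to 60 N. Pads are 16 mm wide; open, the fingers measure 119 mm over their backs; the gripper's body (75 mm by 177 mm) begins 78 mm behind the grasp point.
Start: joints at [1.211, 0.087, 1.371, -0, 1.684, -0.103], TCP at [0.14, 0.532, 0.206] pointing down, gripper open.
Joint ranges: [-3.1, 3.1], [-0.76, 2.03], [0.27, 2.55], [-1.08, 4.22], [0.17, 2.65], [-2.57, 2.57]. Speed limits (rad/s): [2.79, 2.79, 3.14, 3.14, 3.14, 3.14].

## Interface

Orientations are given as [roll, pitch, yaw] about the fixed x, y, z axes, in that order (R = Rz(yaw) Ry(pitch) Rx(roll)).
In Python, from bench import robot, cams gives the robot as it stands.
- The arm moves only by the tool step_arm, never from a script. Its argument "plan" is a list that holds one entry, the list of rows, each a list of 5 numbers: the shift along the world's x, y, z in mm, then the turn about the world's z in rad, then the opening in per cent of the stroke, from 0 (shut) to 100 (fully open). In form: [[[tx, ty, tz, turn, fingers], ...]]. A call has 1 to 8 rows; each row is the pose to reach, as a shift and turn from the pose commanded when the call began; what a row does not reach only later rows make up. A row lasts 1/12 s, in which the tool goes at most 41.7 mm and 7.16 degrees, less where a joint would pass 70% of its speed; a pose out of reach is approached as far as the arm can. A call with a gripper value outside its range is refused whole. The fingers move at their own pace and stop on an object; the grip force is fixed at half the most. Time passes only in rows, so rows that repeat a pose let the fingers close. It gives the time, the measured TCP pose, the force and the opening at its end, in the units of the state.
- robot.get_obs(): the state, without advancing time (a new reading comes with each control period).
- cams.snapshot(name): name is "side" or "top" or "wrist"; returns a dict with "frame" (420x560x3 uint8, red, green, blue), "camera_matrix" (3x3 intrinsics, pixels), "origin" and "attitude" of the camera in the world; the wrist camera has in their place "T_tool_cam" (4x4, takes a point from camera to tool coordinates, whose origin is the TCP and whose axes are the flange's). Camera axes: x right, y down, z forward; pixel columns grow to the right and rows downward; lengths in m; the calibration is good to about 2 mm. A picture is of the moment at which its call begins: read the wrist's pose just before it. There is no depth.
- robot.close_job(): hands the job in, once; it reports no verdict.
The state is a dict: "time": time; "joint_positions": joint angles; "qvel": joint speeds; "joint_torque": joint torques, N m; "tool_pos": TCP position; "ee_rot": TCP orientation; "wrist_force": force on the tool from outside, world axes, zero at the start; "wrist_torque": the same for the moment, N m; "width": finger opening in m.
Only numpy, scipy, OpenCV 4.12 (cv2) and the standard library are available. Lean on these libraries where they do the work, as an engineer would, in place of code of your own. Each camera call takes 0.05 s, during which the arm holds its last target. There are 200 camera calls.

## Working session

There is one attempt and no reset: what is moved stays moved. The work goes in short steps, Python scripts to look and compute and a tool call to move; the robot and the scene stay as the last step left them, time stands still between calls to the robot, and variables do not carry over. Pictures are saved under pics/ and viewed, about 8 in all and at most 12, crops included, and the job is handed in when it is done.

Besides the shell and the picture viewer there is one more tool, called as name([rows], argument=value, ...), one row to a line, values as JSON. step_arm: Moves the arm, as the interface text tells. Its arguments: {"type":"object","properties":{"plan":{"type":"array"}},"required":["plan"]}

```bash
mkdir -p pics
cat > h.py <<'E'
import numpy as np, cv2
from scipy.spatial.transform import Rotation as R
from bench import robot, cams
def snap(n, f=None):
    o=robot.get_obs(); s=cams.snapshot(n); im=cv2.cvtColor(s["frame"],cv2.COLOR_RGB2BGR)
    if f: cv2.imwrite('pics/'+f,im)
    K=np.array(s["camera_matrix"])
    if n=="wrist":
        T=np.eye(4); T[:3,:3]=R.from_euler('xyz',o["ee_rot"]).as_matrix(); T[:3,3]=o["tool_pos"]
        T=T@np.array(s["T_tool_cam"])
        return im,K,T[:3,3],T[:3,:3]
    a=np.array(s["attitude"]); 
    A=a if a.shape==(3,3) else R.from_euler('xyz',a).as_matrix()
    return im,K,np.array(s["origin"]),A
def ray(K,c,A,uv,z):
    uv=np.atleast_2d(np.array(uv,float)); d=np.c_[uv,np.ones(len(uv))]@np.linalg.inv(K).T@A.T
    return c+d*((z-c[2])/d[:,2])[:,None]
def proj(K,c,A,p):
    q=(np.atleast_2d(p)-c)@A; return (q[:,:2]/q[:,2:])@K[:2,:2].T+K[:2,2]
E
python3 - <<'E'
from h import *
print(robot.get_obs())
for n in("top","side"):
    im,K,c,A=snap(n,n+'0.png'); print(n,K.tolist(),c,A.tolist())
im,K,c,A=snap("wrist","w0.png");print(c,A)
a=[cv2.imread('pics/'+n) for n in('top0.png','side0.png')]
E
```

```text
{'time': 0.0, 'joint_positions': array([ 1.21091461e+00,  8.79200516e-02,  1.37224282e+00,  1.88978003e-06,
        1.68357924e+00, -1.03096804e-01]), 'qvel': array([-5.60339184e-04, -3.79166337e-05,  6.77131501e-04,  1.18127009e-03,
        4.31690048e-04, -4.32801409e-04]), 'joint_torque': array([ 1.22718331e-03, -3.40189576e+01, -3.02424431e+01,  7.18302839e-02,
        3.31487751e-02, -1.52831631e-04]), 'tool_pos': array([0.13949463, 0.53145496, 0.20432907]), 'ee_rot': array([-3.13945481e+00, -2.23077451e-04,  2.88480771e+00]), 'wrist_force': array([-0.14508628,  0.48597748, -0.24239088]), 'wrist_torque': array([ 0.00769207, -0.03064415,  0.02966574]), 'width': 0.0940885757382942}
top [[526.778960193726, 0.0, 277.20146795492167], [0.0, 526.778960193726, 204.41635905908677], [0.0, 0.0, 1.0]] [ 0.25198235 -0.06900165  1.38813048] [[0.1252620243706982, -0.9668858320501804, 0.2223538014768009], [-0.9921164569332127, -0.12293075670948299, 0.02435087138322209], [0.003789608534259678, -0.22365110515144762, -0.9746619013953981]]
side [[382.7126813315933, 0.0, 286.4115477769631], [0.0, 382.7126813315933, 211.89509887676212], [0.0, 0.0, 1.0]] [ 0.31149607 -0.88016883  0.59685344] [[0.9700354241812852, -0.13028183536411891, 0.20508027503295073], [-0.24291877642726906, -0.5038564923566673, 0.8289264763349727], [-0.004663034689189008, -0.8539058955670656, -0.520406550327045]]
[0.06808448 0.55065855 0.38458673] [[ 0.25466675  0.93449253  0.24873389]
 [ 0.96702753 -0.24566816 -0.06711869]
 [-0.00161592  0.25762542 -0.96624352]]
```

View pics/top0.png

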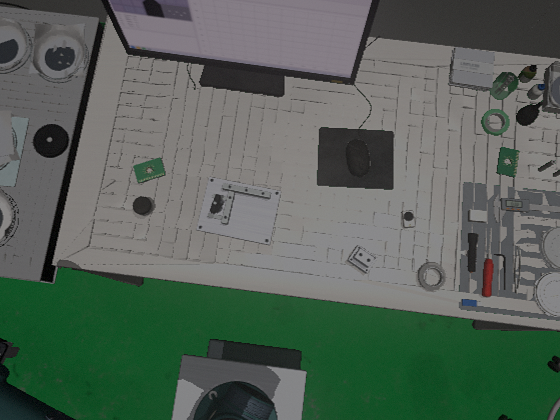

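View pics/side0.png

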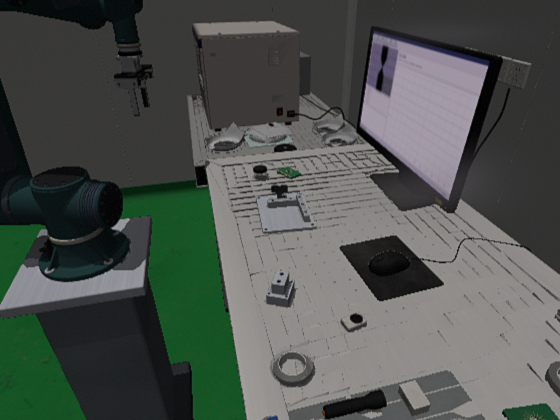

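The top view shows the nest plate at about (240,210), with the knob at (216,205) and the riser at (362,260). The side view agrees. I'll enlarge both regions.

Run:
```python
from h import *
im,K,c,A=snap("top")
for uv,z in[((216,205),.06),((240,210),.01),((362,260),.05),((142,205),.04),((408,218),.01)]: print(uv,ray(K,c,A,uv,z).round(3))
a=cv2.resize(im[172:252,190:290],None,fx=6,fy=6,interpolation=cv2.INTER_CUBIC)
b=cv2.resize(im[235:280,335:385],None,fx=6,fy=6,interpolation=cv2.INTER_CUBIC)
o=np.zeros((480+0,600,3),np.uint8);o[:480]=a
o=np.hstack([o[:, :500],np.zeros((480,300,3),np.uint8)]);o[:270,500:]=b
cv2.imwrite('pics/crop.png',o)
```

```text
(216, 205) [[0.533 0.121 0.06 ]]
(240, 210) [[0.539 0.062 0.01 ]]
(362, 260) [[ 0.44  -0.268  0.05 ]]
(142, 205) [[0.513 0.316 0.04 ]]
(408, 218) [[ 0.574 -0.386  0.01 ]]
```

View pics/crop.png

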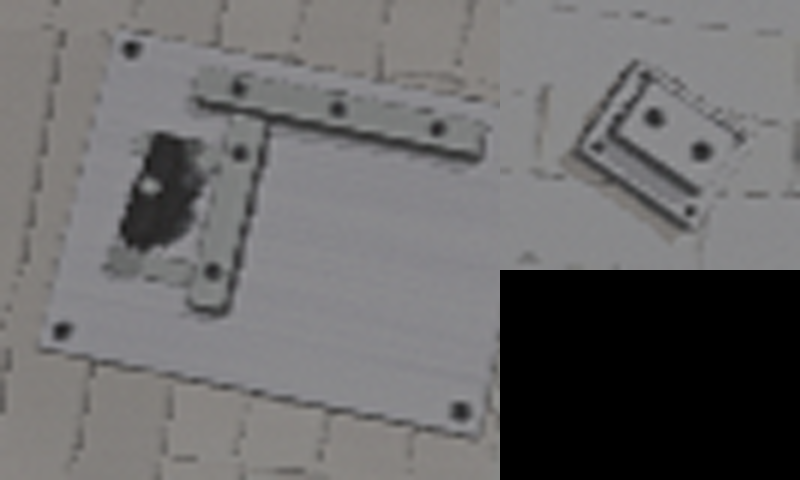

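The enlarged crop shows three features well enough for a coarse heading:
- End-fence inner edge, from crop (200,103) to (478,160).
- Side-fence inner edge, from (265,125) to (230,315).
- Riser lower-front edge, from (575,155) to (690,230).

I'll compute the coarse headings from these.

```bash
cat >> h.py <<'E'
def top0():
    im,K,c,A=snap("top"); return K,c,A
E
python3 - <<'E'
from h import *
K,c,A=top0()
f=lambda p,z:ray(K,c,A,np.array(p)/6.+[190,172],z)
g=lambda p,z:ray(K,c,A,(np.array(p)-[500,0])/6.+[335,235],z)
ang=lambda P:np.degrees(np.arctan2(*(P[1]-P[0])[1::-1]))
E_=f([(478,160),(200,103)],.022);S=f([(225,315),(268,120)],.032);print(E_,ang(E_)-90,S,ang(S))
Pl=f([(110,30),(40,347),(478,437)],.01);print(Pl,ang(Pl[[1,0]]),ang(Pl[[2,1]])-90)
r=g([(575,155),(690,230)],.026);print(r,ang(r)); r=g([(648,65),(748,140),(700,192),(610,130)],.054);print(r,r.mean(0),ang(r),ang(r[[3,0]]))
E
```

```text
[[ 0.5767196  -0.01296201  0.022     ]
 [ 0.5870144   0.11345876  0.022     ]] -4.655484878800749 [[0.49144496 0.08717703 0.032     ]
 [0.58067333 0.08113809 0.032     ]] -3.8718495659237413
[[ 0.61857074  0.16049563  0.01      ]
 [ 0.47078693  0.16873318  0.01      ]
 [ 0.45536273 -0.02855593  0.01      ]] -3.1903958775972985 -4.470328901588701
[[ 0.43692593 -0.23442171  0.026     ]
 [ 0.4110111  -0.2865391   0.026     ]] -116.43837802280301
[[ 0.47523626 -0.25819471  0.054     ]
 [ 0.44867219 -0.30312458  0.054     ]
 [ 0.42419081 -0.28485721  0.054     ]
 [ 0.44555199 -0.24472539  0.054     ]] [ 0.44841281 -0.27272547  0.054     ] -120.59301951958473 -24.40630871465883
```

step_arm([
  [[40, -42, 0, 0, 100], [80, -82, 0, 0, 100], [115, -120, 0, 0, 100], [150, -155, 0, 0, 100], [185, -190, 0, 0, 100], [220, -225, 0, 0, 100], [255, -260, 0, 0, 100], [285, -290, 0, 0, 100]],
])

```text
time: 0.92
tool_pos: [0.3739, 0.2922, 0.2057]
ee_rot: [3.141, 0.0, 2.885]
wrist_force: [0.2, 1.4, 0.1]
width: 0.0937
```

step_arm([
  [[28, -30, 0, 0, 100], [55, -60, 0, 0, 100], [80, -90, 0, 0, 100], [105, -119, 0, 0, 100], [105, -119, 0, 0, 100], [105, -119, 0, 0, 100]],
])

```text
time: 1.42
tool_pos: [0.4786, 0.1734, 0.205]
ee_rot: [-3.141, -0.001, 2.881]
wrist_force: [0.5, 0.2, 0.3]
width: 0.0939
```

Run:
```python
from h import *
print(robot.get_obs()["tool_pos"])
im,K,c,A=snap("wrist","w1.png")
```

```text
[0.47862988 0.17335024 0.20495405]
```

View pics/w1.png

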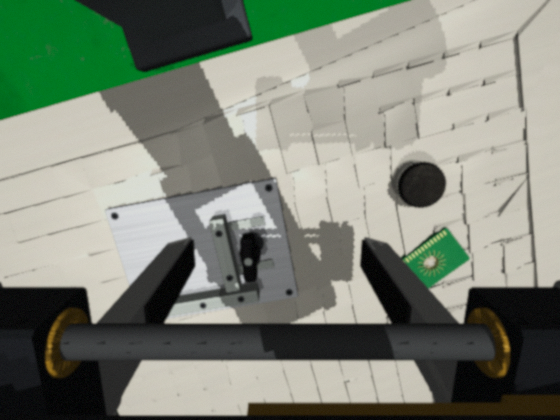

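The wrist view shows the knob at (250,255), the plate corners at (108,210) and (275,180), and the side fence at about (225,250). I'll enlarge this region.

Run:
```python
from h import *
im=cv2.imread('pics/w1.png')
cv2.imwrite('pics/w1c.png',cv2.resize(im[170:320,100:300],None,fx=4,fy=4,interpolation=cv2.INTER_CUBIC))
```

```text
(no output)
```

View pics/w1c.png

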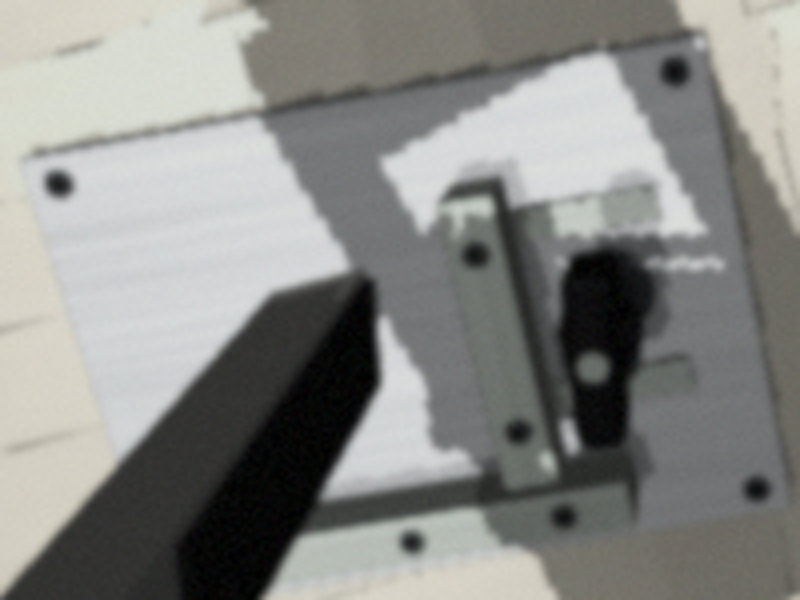

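Run:
```python
from h import *
im,K,c,A=snap("wrist")
f=lambda p,z:ray(K,c,A,np.array(p)/4.+[100,170],z)
ang=lambda P:np.degrees(np.arctan2(*(P[1]-P[0])[1::-1]))
P=f([(25,158),(700,33),(790,503)],.01);print(P.round(4),ang(P)-90,ang(P[1:]),np.linalg.norm(np.diff(P,axis=0),axis=1))
S=f([(443,205),(505,490)],.032);print(S.round(4),ang(S))
S=f([(330,510),(505,490),(632,478)],.032);print(S.round(4),ang(S)-90)
k=f([(597,250),(603,445),(593,367)],.064);print(k.round(4),ang(k))
th=np.radians(-4.2);print('nest->', th)
pc=(P[0]+P[2])/2
for a in(-3.5,-4.2):
    t=np.radians(a);Rm=np.array([[np.cos(t),-np.sin(t)],[np.sin(t),np.cos(t)]]);print('centre',pc, )
b=proj(K,c,A,[[*robot.get_obs()["tool_pos"]]]);print(b)
```

```text
[[ 0.4558 -0.0222  0.01  ]
 [ 0.4704  0.1741  0.01  ]
 [ 0.6187  0.1631  0.01  ]] -4.241482143144097 -4.228606741847829 [0.19680852 0.14875824]
[[0.4945 0.0954 0.032 ]
 [0.5812 0.0864 0.032 ]] -5.891459198256812
[[0.5743 0.0355 0.032 ]
 [0.5812 0.0864 0.032 ]
 [0.5869 0.1229 0.032 ]] -7.677745819019165
[[0.5076 0.1378 0.064 ]
 [0.5595 0.1245 0.064 ]
 [0.5377 0.1281 0.064 ]] -14.390784642586976
nest-> -0.07330382858376185
centre [0.53728646 0.07047992 0.01      ]
centre [0.53728646 0.07047992 0.01      ]
[[278.3280764  249.90782539]]
```

step_arm([
  [[20, -20, -20, 0.03, 100], [40, -40, -40, 0.06, 100], [52, -51, -50, 0.06, 100], [54, -51, -60, 0.06, 100], [54, -51, -60, 0.06, 100], [54, -51, -60, 0.06, 100], [54, -51, -60, 0.06, 100]],
])

```text
time: 2.1
tool_pos: [0.5317, 0.1253, 0.1467]
ee_rot: [3.141, 0.001, 2.946]
wrist_force: [0.9, 0.4, 0.1]
width: 0.0941
```

The plate measures 197 x 149 mm, near the stated size, and its yaw is -4.2°. The knob bar is at about -14°, so the joint is near 0.17 rad. I'll look from closer before gripping.

Run:
```python
from h import *
im,K,c,A=snap("wrist")
print(robot.get_obs()["tool_pos"], proj(K,c,A,[[.535,.125,.064],[.582,.083,.032],[.51,.13,.064]]))
cv2.imwrite('pics/w2.png',cv2.resize(im[120:320,130:400],None,fx=2.9,fy=2.9,interpolation=cv2.INTER_CUBIC))
```

```text
[0.53186627 0.1251321  0.14696497] [[277.62433095 215.24718487]
 [243.39896106 261.08753001]
 [277.67608021 184.16863255]]
```

View pics/w2.png

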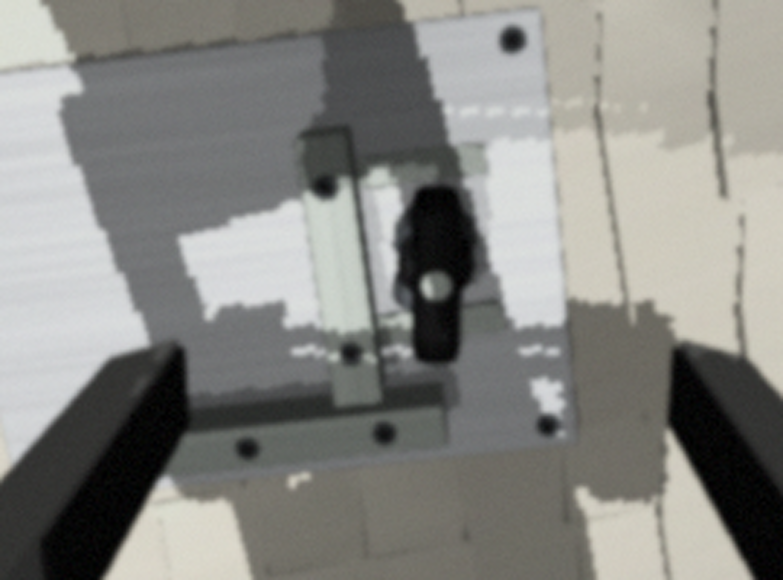

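The knob axis reads (0.535, 0.127), 2–3 mm to the left of the jaw middle. The bar is within about 2° of the jaw's heading, and the corner is at about (0.582, 0.084). I'll descend and grip.

step_arm([
  [[3, 2, -30, -0.03, 100], [3, 2, -60, -0.03, 100], [3, 2, -85, -0.03, 100], [3, 2, -102, -0.03, 100], [3, 2, -107, -0.03, 100], [3, 2, -107, -0.03, 100], [3, 2, -107, -0.03, 100]],
])

```text
time: 2.73
tool_pos: [0.5358, 0.1264, 0.0401]
ee_rot: [3.141, 0.002, 2.915]
wrist_force: [-0.2, 0.1, 0.3]
width: 0.094
```

step_arm([
  [[0, 0, 0, 0, 50], [0, 0, 0, 0, 0], [0, 0, 0, 0, 0], [0, 0, 0, 0, 0], [0, 0, 0, 0, 0], [0, 0, 0, 0, 0], [0, 0, 0, 0, 0], [0, 0, 0, 0, 0]],
])

```text
time: 3.4
tool_pos: [0.5349, 0.1258, 0.0385]
ee_rot: [3.142, -0.0, 2.915]
wrist_force: [0.4, -0.3, 0.2]
width: 0.0441
```

step_arm([
  [[0, 0, 0, 0, 0], [0, 0, 0, 0, 0], [0, 0, 0, 0, 0], [0, 0, 0, 0, 0], [0, 0, 0, 0, 0], [0, 0, 0, 0, 0], [0, 0, 0, 0, 0], [0, 0, 0, 0, 0]],
])

```text
time: 4.07
tool_pos: [0.5351, 0.1268, 0.0385]
ee_rot: [3.14, 0.0, 2.915]
wrist_force: [2.1, 5.1, -1.4]
width: 0.022
```

step_arm([
  [[0, 0, 0, 0, 0], [0, 0, 0, 0, 0], [0, 0, 0, 0, 0]],
])

```text
time: 4.32
tool_pos: [0.5351, 0.1268, 0.0385]
ee_rot: [3.14, 0.0, 2.915]
wrist_force: [1.6, 4.3, -2.2]
width: 0.0225
```

The fingers stopped at 22 mm, not 14 mm, so the tips are on the round hub below the bar, whose underside is at 42 mm. I'll open a little, rise 7 mm and regrip.

step_arm([
  [[0, 0, 0, 0, 36], [0, 0, 0, 0, 36], [0, 0, 0, 0, 36], [0, 0, 4, 0, 36], [0, 0, 7.5, 0, 36], [0, 0, 7.5, 0, 0], [0, 0, 7.5, 0, 0], [0, 0, 7.5, 0, 0]],
])

```text
time: 4.98
tool_pos: [0.535, 0.1257, 0.0462]
ee_rot: [3.142, 0.0, 2.915]
wrist_force: [-0.2, -0.0, 0.2]
width: 0.0173
```

step_arm([
  [[0, 0, 0, 0, 0], [0, 0, 0, 0, 0], [0, 0, 0, 0, 0], [0, 0, 0, 0, 0], [0, 0, 0, 0, 0]],
])

```text
time: 5.4
tool_pos: [0.5353, 0.1268, 0.0462]
ee_rot: [3.14, 0.001, 2.915]
wrist_force: [1.6, 4.7, 0.3]
width: 0.0139
```

It now holds the bar at 13.9 mm. I'll turn it clockwise about 1.42 rad to the stop.

step_arm([
  [[0, 1, 0, -0.12, 0], [0, 1, 0, -0.24, 0], [0, 1, 0, -0.36, 0], [0, 1, 0, -0.48, 0], [0, 1, 0, -0.6, 0], [0, 1, 0, -0.72, 0], [0, 1, 0, -0.84, 0], [0, 1, 0, -0.96, 0]],
])

```text
time: 6.07
tool_pos: [0.536, 0.1277, 0.0462]
ee_rot: [3.139, -0.001, 1.949]
wrist_force: [4.1, 5.2, -1.6]
width: 0.0137
```

step_arm([
  [[0, 0, 0, -0.12, 0], [0, 0, 0, -0.24, 0], [0, 0, 0, -0.34, 0], [0, 0, 0, -0.4, 0], [0, 0, 0, -0.44, 0], [0, 0, 0, -0.44, 0], [0, 0, 0, -0.44, 0]],
])

```text
time: 6.65
tool_pos: [0.5365, 0.1278, 0.0462]
ee_rot: [3.138, -0.002, 1.515]
wrist_force: [4.5, 5.5, -1.2]
width: 0.0143
```

Run:
```python
from h import *
o=robot.get_obs();print(o["wrist_torque"],o["wrist_force"],o["ee_rot"],o["joint_positions"])
```

```text
[ 0.95716086 -0.70228528 -0.04514846] [ 4.47851709  5.46500225 -1.19696638] [ 3.13792890e+00 -2.12475078e-03  1.51458928e+00] [1.30131913e-01 1.73130628e-01 1.59775715e+00 1.43906527e-03
 1.36671111e+00 1.86054010e-01]
```

step_arm([
  [[0, -1, 0, -0.03, 0], [0, -1, 0, -0.06, 0], [0, -1, 0, -0.08, 0], [0, -1, 0, -0.08, 0], [0, -1, 0, -0.08, 0]],
])

```text
time: 7.07
tool_pos: [0.5366, 0.1277, 0.0463]
ee_rot: [3.138, -0.004, 1.436]
wrist_force: [4.7, 7.9, -2.7]
width: 0.0142
```

Run:
```python
from h import *
o=robot.get_obs();print(o["wrist_torque"],o["wrist_force"],o["ee_rot"])
```

```text
[ 1.31595483 -0.79781753  0.4227209 ] [ 4.6852856   7.88594833 -2.66830576] [ 3.13798796 -0.00386073  1.43636311]
```

The torque rose to 0.42 N·m about z at the end, so the stop is reached. I'll release and go to the riser.

step_arm([
  [[0, -1, 0, 0.04, 40], [0, -1, 0, 0.04, 40], [0, -1, 0, 0.04, 40], [0, -1, 0, 0.04, 40], [0, -1, 20, 0.04, 50], [0, -1, 60, 0.04, 80], [0, -1, 100, 0.04, 100], [0, -30, 125, 0, 100]],
])

```text
time: 7.73
tool_pos: [0.5358, 0.0987, 0.1751]
ee_rot: [3.137, -0.003, 1.438]
wrist_force: [1.0, 0.1, 0.9]
width: 0.0609
```

Run:
```python
from h import *
im,K,c,A=snap("wrist")
print(robot.get_obs()["tool_pos"])
cv2.imwrite('pics/w3.png',im)
```

```text
[0.53858183 0.09169037 0.18044816]
```

View pics/w3.png

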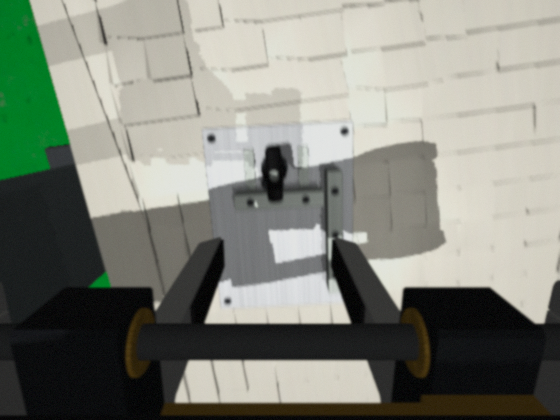

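step_arm([
  [[-10, -40, 20, -0.08, 100], [-20, -80, 20, -0.16, 100], [-30, -120, 20, -0.24, 100], [-40, -160, 20, -0.3, 100], [-50, -200, 20, -0.34, 100], [-60, -240, 20, -0.34, 100], [-70, -280, 20, -0.34, 100], [-80, -320, 20, -0.34, 100]],
])

```text
time: 8.45
tool_pos: [0.4536, -0.2255, 0.1907]
ee_rot: [-3.141, 0.001, 1.094]
wrist_force: [0.9, -0.1, -0.6]
width: 0.094
```

The knob bar, from (275,150) to (276,198), now stands square to the side fence, so it is locked. I'll settle over the riser and look.

step_arm([
  [[-6, -40, -10, 0, 100], [-6, -45, -20, 0, 100], [-6, -45, -20, 0, 100], [-6, -45, -20, 0, 100]],
])

```text
time: 8.78
tool_pos: [0.4483, -0.2679, 0.1697]
ee_rot: [-3.138, -0.001, 1.093]
wrist_force: [0.6, 0.1, 0.3]
width: 0.0941
```

Run:
```python
from h import *
im,K,c,A=snap("wrist")
print(robot.get_obs()["tool_pos"],robot.get_obs()["ee_rot"])
cv2.imwrite('pics/w4.png',cv2.resize(im[120:320,160:390],None,fx=3,fy=3,interpolation=cv2.INTER_CUBIC))
np.savez('w4.npz',K=K,c=c,A=A)
```

```text
[ 0.44895034 -0.26740893  0.17059037] [-3.14014702e+00 -7.02431408e-04  1.09502896e+00]
```

View pics/w4.png

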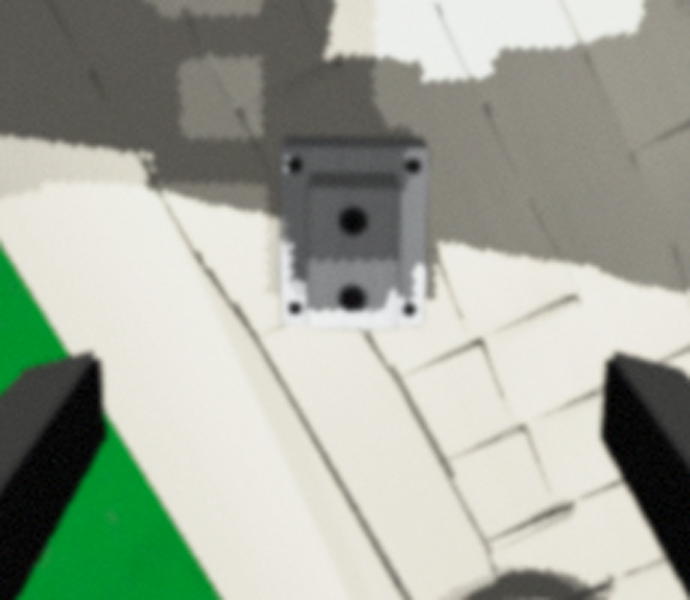

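The riser's neck top spans crop x 308–402 and y about 186–318, with its holes at (352,220) and (351,298). It lies nearly in line with the tool axes.

Run:
```python
from h import *
w=np.load('w4.npz');K,c,A=w['K'],w['c'],w['A']
f=lambda p,z:ray(K,c,A,np.array(p)/3.+[160,120],z)
a=f([(352,220),(351,298),(308,250),(402,250),(353,187),(353,318)],.054);print(a.round(4),a[:2].mean(0))
print('neck w,l',np.linalg.norm(a[2]-a[3]),np.linalg.norm(a[4]-a[5]))
h=f([(295,165),(413,165),(410,309),(294,308)],.026);print('base holes',h.round(4),h.mean(0))
d=h[0]+h[1]-h[2]-h[3];print('axis heading (long)',np.degrees(np.arctan2(d[1],d[0])), 'short',np.degrees(np.arctan2(*(h[1]+h[2]-h[0]-h[3])[1::-1])))
print('robot cmd',robot.get_obs()["tool_pos"])
```

```text
[[ 0.4526 -0.2603  0.054 ]
 [ 0.4412 -0.2817  0.054 ]
 [ 0.4367 -0.2624  0.054 ]
 [ 0.4617 -0.2753  0.054 ]
 [ 0.4575 -0.2516  0.054 ]
 [ 0.4388 -0.2876  0.054 ]] [ 0.44692654 -0.27097752  0.054     ]
neck w,l 0.02816654662328945 0.040552396501311296
base holes [[ 0.4418 -0.2413  0.026 ]
 [ 0.4754 -0.2587  0.026 ]
 [ 0.4529 -0.3016  0.026 ]
 [ 0.4188 -0.2835  0.026 ]] [ 0.44722745 -0.27130383  0.026     ]
axis heading (long) 61.8469668594699 short -27.628137074932226
robot cmd [ 0.44895034 -0.26740893  0.17059037]
```

step_arm([
  [[-2, -3.5, -30, -0.013, 60], [-2, -3.5, -60, -0.013, 60], [-2, -3.5, -90, -0.013, 60], [-2, -3.5, -115, -0.013, 60], [-2, -3.5, -134, -0.013, 60], [-2, -3.5, -141, -0.013, 60], [-2, -3.5, -141, -0.013, 60], [-2, -3.5, -141, -0.013, 60]],
])

```text
time: 9.5
tool_pos: [0.4481, -0.2713, 0.0312]
ee_rot: [3.14, 0.0, 1.084]
wrist_force: [0.9, 0.2, 0.0]
width: 0.0562
```

step_arm([
  [[0, 0, 0, 0, 0], [0, 0, 0, 0, 0], [0, 0, 0, 0, 0], [0, 0, 0, 0, 0], [0, 0, 0, 0, 0], [0, 0, 0, 0, 0], [0, 0, 0, 0, 0], [0, 0, 0, 0, 0]],
])

```text
time: 10.17
tool_pos: [0.4471, -0.2721, 0.0307]
ee_rot: [3.141, 0.0, 1.082]
wrist_force: [-2.2, 0.9, 5.3]
width: 0.0278
```

Neck gripped at 27.8 mm. I'll lift, carry it to a point about 12 mm clear of both fences, and square it to the nest.

step_arm([
  [[0, 0, 15, 0, 0], [0, 0, 45, 0, 0], [0, 0, 75, 0, 0], [8, 28, 80, 0.08, 0], [20, 65, 80, 0.16, 0], [31, 103, 80, 0.24, 0], [43, 142, 80, 0.32, 0], [55, 180, 80, 0.4, 0]],
])

```text
time: 10.83
tool_pos: [0.5019, -0.0901, 0.1089]
ee_rot: [-3.141, -0.0, 1.485]
wrist_force: [1.1, -0.3, -3.1]
width: 0.0278
```

step_arm([
  [[10, 35, 0, 0.02, 0], [20, 72, 0, 0.02, 0], [30, 105, 0, 0.02, 0], [38, 130, 0, 0.02, 0], [41, 137, 0, 0.02, 0], [41, 137, 0, 0.02, 0], [41, 137, 0, 0.02, 0]],
])

```text
time: 11.42
tool_pos: [0.5426, 0.0446, 0.1089]
ee_rot: [-3.14, 0.001, 1.502]
wrist_force: [0.3, -0.7, -2.9]
width: 0.0281
```

Run:
```python
from h import *
im,K,c,A=snap("wrist")
print(robot.get_obs())
cv2.imwrite('pics/w5.png',cv2.resize(im[80:330,100:420],None,fx=2.4,fy=2.4,interpolation=cv2.INTER_CUBIC))
np.savez('w5.npz',K=K,c=c,A=A)
```

```text
{'time': 11.4667, 'joint_positions': array([-2.25644214e-02,  1.14716783e-01,  1.53313988e+00, -9.69958870e-04,
        1.49524056e+00,  4.71559026e-02]), 'qvel': array([-0.01822331, -0.00902819, -0.00012923,  0.00264   ,  0.00467466,
        0.00248053]), 'joint_torque': array([ 7.01943543e-01, -3.53956640e+01, -3.05642331e+01,  1.39522674e-01,
        3.25435009e-03, -2.84450607e-04]), 'tool_pos': array([0.54256341, 0.04403049, 0.10913659]), 'ee_rot': array([-3.14013531e+00,  1.03692970e-03,  1.50115070e+00]), 'wrist_force': array([ 0.15092105,  0.09819754, -1.98070387]), 'wrist_torque': array([-0.03195892,  0.02629969, -0.00805497]), 'width': 0.027648537490578134}
```

View pics/w5.png

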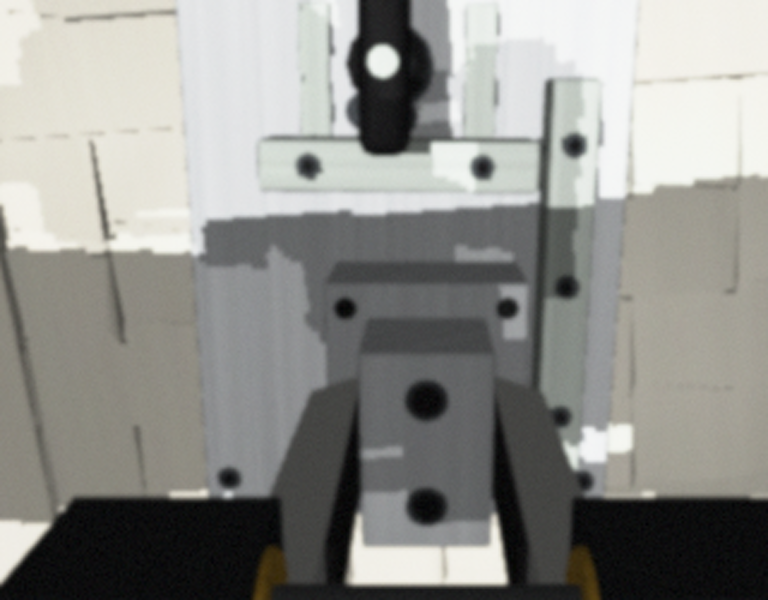

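The riser is square to both fences, with its base edge at (330–530,282) parallel to the side-fence edge at (258–540,191), and clear of both. I'll descend.

step_arm([
  [[0, 0, -25, 0, 0], [0, 0, -48, 0, 0], [0, 0, -60, 0, 0], [0, 0, -64, 0, 0], [0, 0, -66, 0, 0], [0, 0, -66, 0, 0]],
])

```text
time: 11.97
tool_pos: [0.5434, 0.0444, 0.0444]
ee_rot: [3.141, 0.0, 1.501]
wrist_force: [-0.4, 0.6, -2.9]
width: 0.0278
```

step_arm([
  [[0, 0, -1, 0, 0], [0, 0, -1.5, 0, 0], [0, 0, -2, 0, 0], [0, 0, -2, 0, 0]],
])

```text
time: 12.3
tool_pos: [0.5435, 0.0451, 0.0427]
ee_rot: [3.14, -0.0, 1.502]
wrist_force: [-0.9, -0.5, -1.5]
width: 0.028
```

step_arm([
  [[0, 0, -1, 0, 0], [0, 0, -1.5, 0, 0], [0, 0, -1.5, 0, 0], [0, 0, -1.5, 0, 0]],
])

```text
time: 12.63
tool_pos: [0.5433, 0.0451, 0.0407]
ee_rot: [3.141, -0.0, 1.502]
wrist_force: [0.8, 0.5, -1.7]
width: 0.0277
```

step_arm([
  [[0, 0, -0.5, 0, 0], [0, 0, -1, 0, 0], [0, 0, -1, 0, 0], [0, 0, -1, 0, 0]],
])

```text
time: 12.97
tool_pos: [0.5435, 0.0452, 0.0407]
ee_rot: [3.141, -0.0, 1.502]
wrist_force: [-1.7, 0.5, 5.7]
width: 0.0279
```

On the plate at z = 40.7 mm, as predicted, with about 8 N down. Now I'll slide towards both fences.

step_arm([
  [[2.7, 2.3, 0.5, 0, 0], [5.4, 4.6, 0.5, 0, 0], [8, 7, 0.5, 0, 0], [9.6, 8.3, 0.5, 0, 0], [9.6, 8.3, 0.5, 0, 0]],
])

```text
time: 13.38
tool_pos: [0.5538, 0.0536, 0.0407]
ee_rot: [3.14, -0.0, 1.502]
wrist_force: [0.1, 0.2, 5.5]
width: 0.0279
```

step_arm([
  [[1, 0, 0, 0, 0], [2, -0.1, 0, 0, 0], [2, -0.1, 0, 0, 0], [2, -0.1, 0, 0, 0]],
])

```text
time: 13.72
tool_pos: [0.5553, 0.0537, 0.0407]
ee_rot: [3.141, -0.0, 1.502]
wrist_force: [-3.0, -0.6, 5.8]
width: 0.028
```

step_arm([
  [[1, -0.1, 0, 0, 0], [1, -0.1, 0, 0, 0], [1, -0.1, 0, 0, 0]],
])

```text
time: 13.97
tool_pos: [0.5563, 0.0537, 0.0407]
ee_rot: [3.141, -0.001, 1.502]
wrist_force: [-1.4, -0.1, 4.9]
width: 0.0275
```

step_arm([
  [[0.1, 1, 0, 0, 0], [0.1, 2, 0, 0, 0], [0.1, 2, 0, 0, 0], [0.1, 2, 0, 0, 0]],
])

```text
time: 14.3
tool_pos: [0.5569, 0.0551, 0.0407]
ee_rot: [3.139, 0.0, 1.502]
wrist_force: [-0.8, -1.4, 5.4]
width: 0.0277
```

step_arm([
  [[1, 0, 0, 0, 0], [2, 0, 0, 0, 0], [2, 0, 0, 0, 0], [2, 0, 0, 0, 0]],
])

```text
time: 14.63
tool_pos: [0.5571, 0.0551, 0.0408]
ee_rot: [-3.14, 0.001, 1.502]
wrist_force: [-5.8, -1.7, 8.9]
width: 0.0278
```

step_arm([
  [[0, 1, 0, 0, 0], [0.1, 1.5, 0, 0, 0], [0.1, 1.5, 0, 0, 0], [0.1, 1.5, 0, 0, 0]],
])

```text
time: 14.97
tool_pos: [0.5571, 0.0556, 0.0408]
ee_rot: [-3.14, 0.002, 1.501]
wrist_force: [-5.3, -3.7, 8.9]
width: 0.0275
```

Both fences are in contact, at x about 0.557 and y about 0.0556. I'll build the push towards 10–12 N each.

step_arm([
  [[0.7, 0.7, 0, 0, 0], [1.4, 1.4, 0, 0, 0], [1.4, 1.4, 0, 0, 0], [1.4, 1.4, 0, 0, 0]],
])

```text
time: 15.3
tool_pos: [0.5573, 0.0561, 0.0408]
ee_rot: [-3.137, 0.004, 1.501]
wrist_force: [-8.2, -4.9, 11.3]
width: 0.0273
```

Run:
```python
from h import *
o=robot.get_obs();print(o["wrist_torque"],o["wrist_force"],o["ee_rot"],o["tool_pos"])
```

```text
[-1.09687732  1.73440439 -0.25894083] [-8.24567159 -4.91936987 11.31471895] [-3.13680059  0.00436884  1.50072446] [0.5572647  0.05610812 0.04082379]
```

The 5 N in y may still be mostly friction, so I'll ease the downforce and push on in y.

step_arm([
  [[0, 1, 0.8, 0, 0], [0.1, 2, 0.8, 0, 0], [0.1, 2.5, 0.8, 0, 0], [0.1, 2.5, 0.8, 0, 0], [0.1, 2.5, 0.8, 0, 0]],
])

```text
time: 15.72
tool_pos: [0.5573, 0.0564, 0.041]
ee_rot: [-3.137, 0.008, 1.5]
wrist_force: [-7.2, -10.3, 10.1]
width: 0.0278
```

Run:
```python
from h import *
o=robot.get_obs();print(o["wrist_torque"],o["wrist_force"],o["ee_rot"],o["tool_pos"])
```

```text
[-1.97040926  1.57378529 -0.26865317] [ -7.20967995 -10.25844452  10.07315162] [-3.13663461  0.00842441  1.50029521] [0.55729855 0.05644489 0.04097218]
```

step_arm([
  [[1, 0, -0.8, 0, 0], [2.2, 0.5, -0.8, 0, 0], [2.2, 1, -0.8, 0, 0], [2.2, 1, -0.8, 0, 0], [2.2, 1, -0.8, 0, 0]],
])

```text
time: 16.13
tool_pos: [0.5574, 0.0565, 0.041]
ee_rot: [-3.132, 0.011, 1.5]
wrist_force: [-14.2, -13.2, 15.9]
width: 0.0281
```

Run:
```python
from h import *
o=robot.get_obs();print(o["wrist_torque"],o["wrist_force"],o["ee_rot"],o["tool_pos"])
im,K,c,A=snap("wrist"); np.savez('w6.npz',K=K,c=c,A=A)
cv2.imwrite('pics/w6.png',cv2.resize(im[80:330,100:420],None,fx=2.4,fy=2.4,interpolation=cv2.INTER_CUBIC))
```

```text
[-2.29582866  2.77302687 -0.27641501] [-14.21455499 -13.17095033  15.93743173] [-3.13202429  0.01058625  1.50023574] [0.55740223 0.05652334 0.04098075]
```

View pics/w6.png

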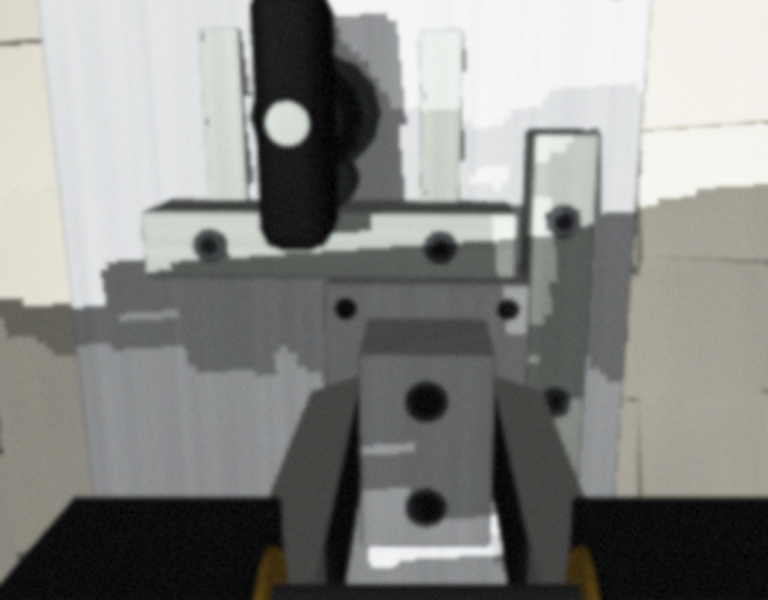

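The riser bears on both fences, with its base edge (330–525,280) meeting the side fence and its right edge (527) meeting the end fence. The tool has tipped about 0.6° and risen 0.3 mm, so I'll add some downforce to keep the riser flat.

step_arm([
  [[0, 0, -1, 0, 0], [-0.3, -0.3, -2, 0, 0], [-0.3, -0.3, -2, 0, 0], [-0.3, -0.3, -2, 0, 0], [-0.3, -0.3, -2, 0, 0]],
])

```text
time: 16.6
tool_pos: [0.5573, 0.0565, 0.0409]
ee_rot: [-3.133, 0.01, 1.501]
wrist_force: [-17.7, -11.4, 22.9]
width: 0.0278
```

Run:
```python
from h import *
o=robot.get_obs();print(o["wrist_torque"],o["wrist_force"],o["ee_rot"],o["tool_pos"])
```

```text
[-2.17818056  3.38890335 -0.13614424] [-17.74610901 -11.35850341  22.89810803] [-3.13304244  0.00998928  1.50050807] [0.55734292 0.05651912 0.0408654 ]
```

step_arm([
  [[-0.8, 0.2, 0, 0, 0], [-1.6, 0.3, 0, 0, 0], [-1.6, 0.3, 0, 0, 0], [-1.6, 0.3, 0, 0, 0], [-1.6, 0.3, 0, 0, 0]],
])

```text
time: 17.02
tool_pos: [0.5573, 0.0565, 0.0409]
ee_rot: [-3.137, 0.01, 1.5]
wrist_force: [-13.7, -12.1, 20.6]
width: 0.0278
```

Run:
```python
from h import *
o=robot.get_obs();print(o["wrist_torque"],o["wrist_force"],o["ee_rot"],o["tool_pos"])
```

```text
[-2.28525157  2.65164931 -0.11028962] [-13.73961462 -12.10088315  20.59950692] [-3.13665744  0.01017193  1.50040974] [0.55732066 0.05651519 0.04086006]
```

A last small increase keeps the net fence load near 10 N even after friction. Then I'll hold and check.

step_arm([
  [[0.6, 0.8, 0, 0, 0], [0.6, 0.8, 0, 0, 0], [0.6, 0.8, 0, 0, 0], [0.6, 0.8, 0, 0, 0], [0.6, 0.8, 0, 0, 0], [0.6, 0.8, 0, 0, 0], [0.6, 0.8, 0, 0, 0], [0.6, 0.8, 0, 0, 0]],
])

```text
time: 17.68
tool_pos: [0.5573, 0.0566, 0.0409]
ee_rot: [-3.135, 0.012, 1.5]
wrist_force: [-14.5, -14.2, 21.0]
width: 0.0278
```

Run:
```python
from h import *
o=robot.get_obs();print(o["wrist_force"],o["ee_rot"],o["tool_pos"],o["width"])
im,K,c,A=snap("wrist"); t,_,_,_=snap("top")
a=cv2.resize(im[80:330,100:420],None,fx=1.5,fy=1.5); b=cv2.resize(t[172:252,190:290],None,fx=3,fy=3)
s=np.zeros((375,780,3),np.uint8); s[:,:480]=a; s[:240,480:]=b; cv2.imwrite('pics/fin.png',s)
```

```text
[-14.46870091 -14.17255278  21.0337976 ] [-3.13532672  0.01168568  1.50034937] [0.55732549 0.05658855 0.04088372] 0.027778444000103535
```

View pics/fin.png

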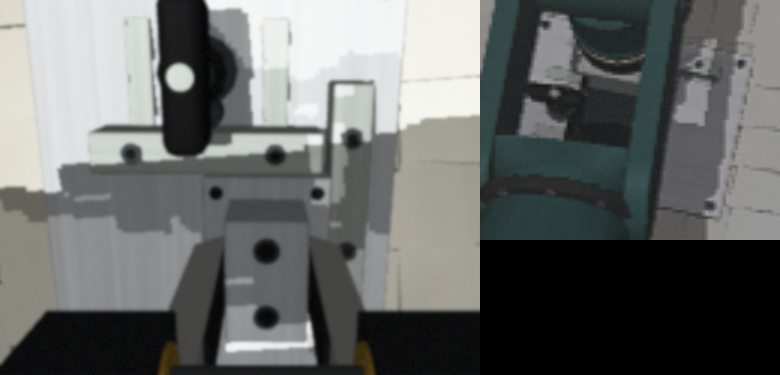

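The riser is flush with both fences, with its left base edge at y≈175 against the side fence and its right edge at x≈330 against the end fence. The knob bar is still square to the side fence, and the forces are steady. I'll hand in.

```bash
python3 -c "
from bench import robot
print(robot.close_job())"
```

```text
the job is handed in; nothing more can be done
None
```

The job was handed in at about 18 s: the clamp knob is locked, and the gripper is still holding the riser in the corner, pressed against both fences.

- **Knob:** I turned it clockwise until the wrist torque rose to 0.42 N·m at the stop. The wrist pictures then showed its bar square to the side fence. My first grip caught the hub at 22 mm, so I raised the gripper and regripped the bar at 14 mm.
- **Riser:** I gripped it by the neck at 27.8 mm and set it on the plate at the expected tool height (40.7 mm). I then pushed it until it stopped on both fences.
- **Last readings:** The pushes were about 14 N along both world x and y, and about 21 N upward from the plate. After friction I estimate at least 8–10 N on each fence. The last picture shows it flush on both fences.
- **Less certain:**
  - The tool tipped about 0.7° under load and sat 0.2 mm higher than at first contact. The riser may be very slightly tipped; extra downforce only partly removed this.
  - The wrist camera placed the nest about 4 mm further left than the top view did, so I relied on contact for the final position.
- **Bystanders:** I did not touch the jar, loupe, tape roll or needle card on any move. I did not check their positions again at the end.

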